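# Pull the worn bond tools from the sprung clip strip

## Robot

A 6-joint arm with a two-finger parallel gripper is mounted at the origin on the work surface. World frame = base frame: x ahead of the robot, y to its left, z up, the work surface at z = 0. Lengths are in m, angles in rad, forces in N, time in s.
With the tool pointing down it reaches from about 0.3 to 0.775 m from the base axis. Payload 14.6 kg.
Tool frame: the origin (TCP) lies at the very end of the fingers, on their centre line; the grasp point (between the pads) lies 19 mm behind it; z points along the fingers, y is the line along which they close (so a half turn about z gives the same grasp; the last joint's range is limited). The gripper opens to 94 mm and grips with 3 to 60 N. Pads are 16 mm wide; open, the fingers measure 119 mm over their backs; the gripper's body (75 mm by 177 mm) begins 78 mm behind the grasp point.
Start: joints at [1.077, 0.3, 1.521, -0, 1.321, -0.067], TCP at [0.228, 0.501, 0.205] pointing down, gripper open.
Joint ranges: [-3.03, 3.03], [-0.79, 2.21], [0.23, 2.52], [-1.04, 4.18], [0, 3.07], [-2.55, 2.55]. Speed limits (rad/s): [2.22, 2.22, 2.57, 3.14, 3.14, 3.14].

## Interface

Orientations are given as [roll, pitch, yaw] about the fixed x, y, z axes, in that order (R = Rz(yaw) Ry(pitch) Rx(roll)).
In Python, from station import ctrl gives the robot as it stands. The module is installed in compiled form; this text tells all that it offers.
- The arm moves only by the tool play_rows, never from a script. Its argument "commands" is a list of rows, each a list of 7 numbers: the shift along the tool's x, y, z in m, then the turn, a rotation vector about the tool's x, y, z in degrees, then the closure, from -1 (fully open) to 1 (shut). A call has 1 to 20 rows; each row shifts and turns the commanded pose from where the row before left it, along the tool's axes as they then stand; what a row does not reach is not made up. A row lasts 1/12 s, in which the tool goes at most 41.7 mm and 7.16 degrees, less where a joint would pass 70% of its speed; a pose out of reach is approached as far as the arm can. A call is refused whole if a number of a shift passes 0.0417 or a number of a turn 7.16, either way. A call with a gripper value outside its range is refused whole. The fingers move at their own pace and stop on an object; "force" is the grip in N (left out, the last holds). Time passes only in rows, so rows that do not move let the fingers close. It gives the time, the measured TCP pose, the force, the opening and the grip force at its end, in the units of the state.
- ctrl.get_obs(): the state, without advancing time (a new reading comes with each control period).
- ctrl.camera(name): name is "side" or "top" or "wrist"; returns the picture (384x512x3 uint8, blue, green, red); there is no depth.
- ctrl.camera_model(name): a dict with "fx", "fy", "cx", "cy" (pixels), "rvec" (rotation vector, rad) and "tvec" (3), from world to camera coordinates, as OpenCV has them. Camera axes: x right, y down, z forward; pixel columns grow to the right and rows downward; lengths in m; the calibration is good to about 2 mm. A picture is of the moment at which its call begins: read the wrist's pose just before it. camera_model takes no time and is no camera call; for the wrist camera it gives the pose at the moment of the call.
- ctrl.hand_in(): hands the job in; it is judged then, once.
The state is a dict: "time_s": time; "qpos": joint angles; "joint_vel": joint speeds; "tau": joint torques, N m; "ee_pos": TCP position; "eef_rot": TCP orientation; "force": force on the tool from outside, world axes, zero at the start; "moment": the same for the moment, N m; "grip_width": finger opening in m; "grip_force": force on a finger pad.
Only numpy, scipy, OpenCV 4.12 (cv2) and the standard library are available. Lean on these libraries where they do the work, as an engineer would, in place of code of your own. Each camera call takes 0.05 s, during which the arm holds its last target. There are 200 camera calls.

## Task

The two red-headed bond-tool inserts in the clip strip are worn out: pull them straight up out of their spring clips, one at a time, and stand each foot down in its own well of the black two-well block, lowering it into the well before letting go. Put the first one away before pulling the second, and leave the blue-headed insert clipped in the strip.

Things in the scene. Friction and masses are not known exactly. Their poses are not given: they have to be found in the camera images.
- worn_a: Worn insert, loose, 50 g, 84 mm tall: round steel shank with a 14 mm thick foot (0 to 22 mm up) and a 9 mm waist, under a red square head 20 x 20 mm, 40 to 84 mm above the underside: grip it there, across x. Origin: centre of the underside; z up, x and y square to the head. Stands in a spring clip; a straight upward pull of up to 15 N frees it, clear of the clip after 40 mm
- worn_b: The other worn insert, same as worn_a (red head), in another clip of the same strip. A clip is two steel leaves on the insert's +y and -y sides that end 32 mm above its underside and snap in over the foot at the waist; the foot stands 12 mm deep in a loose grey pocket
- good: Good insert, same shape but blue head, in the third clip; leave it there. The clip strip: aluminium bar 60 x 200 x 10 mm fixed to the table, its long side along the inserts' y, three clips 60 mm apart, undersides of the inserts 10 mm above the table. Which insert is in which clip varies
- block: black block fixed to the table, 54 mm (its x) x 114 mm (its y), 40 mm tall, with two open square wells 38 x 38 mm side by side, their centres 30 mm from the block's centre along its +y and -y; well floor 4 mm above the table, rim 40 mm. Origin at the centre of its underside, z up
Things that resemble listed ones, but are neither listed nor needed, are in the scene too. What is shaped like the worn_b but green is not meant. There is more than one size of the block; the job needs the smaller.

How it is judged:
By the outcome, as a careful person would: the job done as asked, in the order asked, and still so for the second after the job is handed in, with the robot touching nothing.
It also fails if it takes over 61 s, if anything falls off the work surface, if the arm or the gripper's body presses on something with over 40 N, if the wrist force passes 120 N, or if a joint passes its speed limit or range.

## Working session

There is one attempt and no reset: what is moved stays moved. The work goes in short steps, Python scripts to look and compute and a tool call to move; the robot and the scene stay as the last step left them, time stands still between calls to the robot, and variables do not carry over. Pictures are saved under pics/ and viewed, at most 10 in all, crops included, and the job is handed in when it is done.

Besides the shell and the picture viewer there is one more tool, called after "Request:" by a JSON object that holds its "name" and its "arguments". play_rows: Moves the arm, as the interface text tells. Its arguments: {"type":"object","properties":{"commands":{"type":"array","items":{"type":"array","items":{"type":"number"}}},"force":{"type":"number"}},"required":["commands"]}

```bash
mkdir -p pics
cat > h.py <<'E'
import numpy as np, cv2
from station import ctrl
def cm(n):
    m=ctrl.camera_model(n); R=cv2.Rodrigues(np.array(m["rvec"],float))[0]
    K=np.array([[m["fx"],0,m["cx"]],[0,m["fy"],m["cy"]],[0,0,1]]); return K,R,np.array(m["tvec"],float).ravel()
def ray(M,u,v,z):
    K,R,t=M; c=-R.T@t; d=R.T@np.linalg.inv(K)@np.array([u,v,1.0]); return c+d*(z-c[2])/d[2]
def proj(M,p):
    K,R,t=M; q=K@(R@np.asarray(p)+t); return q[:2]/q[2]
E
python3 - <<'E'
from h import *
print(ctrl.get_obs())
a=[]
for n in("top","side"):
    i=ctrl.camera(n); cv2.imwrite(f"pics/{n}0.png",i); M=cm(n); print(n,M[0].tolist(),(-M[1].T@M[2]).round(3))
E
```

```text
{'time_s': 0.0, 'qpos': array([ 1.07734504e+00,  3.00482276e-01,  1.52159433e+00, -1.95380983e-06,
        1.32070938e+00, -6.65722723e-02]), 'joint_vel': array([-0.00332466, -0.00123754,  0.00027692,  0.00060797,  0.0006846 ,
        0.00063514]), 'tau': array([-2.38864442e-05, -5.31807768e+01, -3.52742743e+01,  7.08805863e-02,
        2.43749586e-02, -1.17202417e-04]), 'ee_pos': array([0.22757792, 0.50040955, 0.2048746 ]), 'eef_rot': array([-3.14040184e+00, -7.74956686e-05,  2.71471407e+00]), 'force': array([-0.69836074,  0.6581455 , -1.02793788]), 'moment': array([0.0124575 , 0.01306038, 0.00127323]), 'grip_force': 0.0, 'grip_width': 0.09421600372680414}
top [[362.1155985963598, 0.0, 258.4143191412828], [0.0, 362.1155985963598, 187.4272142967049], [0.0, 0.0, 1.0]] [ 0.369 -0.037  0.858]
side [[349.05209649629387, 0.0, 257.87042380647523], [0.0, 349.05209649629387, 200.18546879791708], [0.0, 0.0, 1.0]] [0.428 0.555 0.4  ]
```

View pics/top0.png

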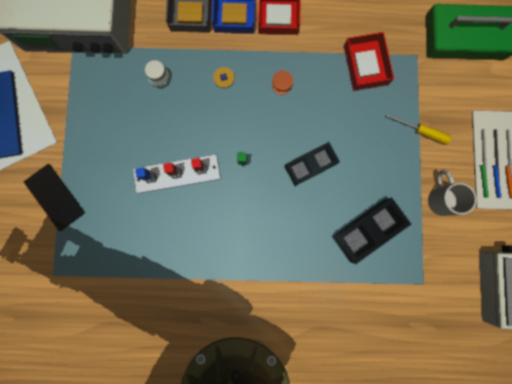

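View pics/side0.png

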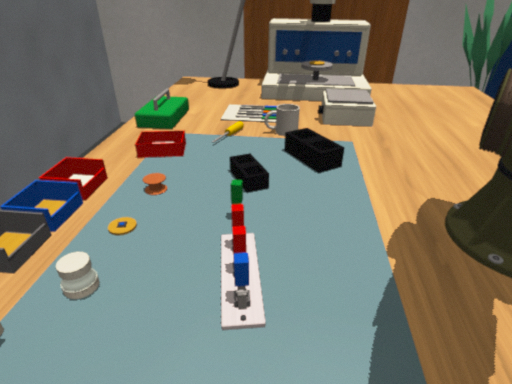

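Candidates (top view):
- Red heads at (169,168) and (196,163) are the worn inserts. Blue at (142,174) is good, and the loose green one at (243,158) is a decoy.
- The block at (312,163) is the smaller one. The one at (371,230) is larger, so it's a decoy.

Next I'll measure these and check one crop.

```bash
cat > meas.py <<'E'
from h import *
i=cv2.imread("pics/top0.png"); M=cm("top"); hsv=cv2.cvtColor(i,cv2.COLOR_BGR2HSV)
s=cv2.imread("pics/side0.png"); Ms=cm("side"); hs=cv2.cvtColor(s,cv2.COLOR_BGR2HSV)
def mask(h,n):
    r=lambda a,b:cv2.inRange(h,a,b)
    if n=="red": return r((0,150,60),(6,255,255))|r((174,150,60),(180,255,255))
    if n=="blue": return r((105,150,60),(130,255,255))
    if n=="white": return r((0,0,150),(180,45,255))
    if n=="black": return r((0,0,0),(180,255,55))
def blobs(m,box,amin=25):
    z=np.zeros_like(m); x0,y0,x1,y1=box; z[y0:y1,x0:x1]=m[y0:y1,x0:x1]
    return [c for c in cv2.findContours(z,cv2.RETR_EXTERNAL,cv2.CHAIN_APPROX_NONE)[0] if cv2.contourArea(c)>amin]
for n in("red","blue"):
    for c in blobs(mask(hsv,n),(130,140,225,200)):
        m=cv2.moments(c);u,v=m["m10"]/m["m00"],m["m01"]/m["m00"]
        print(n,round(u,1),round(v,1),cv2.boundingRect(c),"z.085",ray(M,u,v,.085).round(4))
    for c in blobs(mask(hs,n),(220,195,262,300)):
        print(" side",n,cv2.boundingRect(c))
def rect(pts,z):
    p=np.array([ray(M,u,v,z)[:2] for u,v in pts]); r=cv2.minAreaRect((p*1000).astype(np.float32)); return r
w=np.vstack(blobs(mask(hsv,"white")|0,(125,145,225,200),60)).reshape(-1,2); print("strip",rect(w,.01))
for n,b in(("small",(278,135,348,192)),("big",(325,190,420,270))):
    c=max(blobs(mask(hsv,"black"),b),key=cv2.contourArea); print(n,rect(cv2.convexHull(c).reshape(-1,2),.04),cv2.boundingRect(c))
cv2.imwrite("pics/crop.png",np.hstack([cv2.resize(i[135:205,125:225],(400,280),interpolation=2),cv2.resize(i[130:200,265:365],(400,280),interpolation=2)]))
E
python3 meas.py
```

```text
red 168.7 167.8 (164, 163, 10, 10) z.085 [0.4962 0.1538 0.085 ]
red 196.4 163.5 (192, 159, 10, 10) z.085 [0.5072 0.0944 0.085 ]
 side red (232, 204, 14, 48)
blue 141.2 172.7 (136, 168, 11, 10) z.085 [0.484  0.2123 0.085 ]
 side blue (234, 253, 14, 33)
strip ((496.5719909667969, 154.91445922851562), (61.05656814575195, 200.29579162597656), 11.341301918029785)
small ((521.8677978515625, -161.21514892578125), (51.233070373535156, 115.47427368164062), 28.946359634399414) (285, 143, 54, 42)
big ((374.913330078125, -296.470703125), (80.45539855957031, 161.3956298828125), 36.19573974609375) (333, 198, 77, 65)
```

View pics/crop.png

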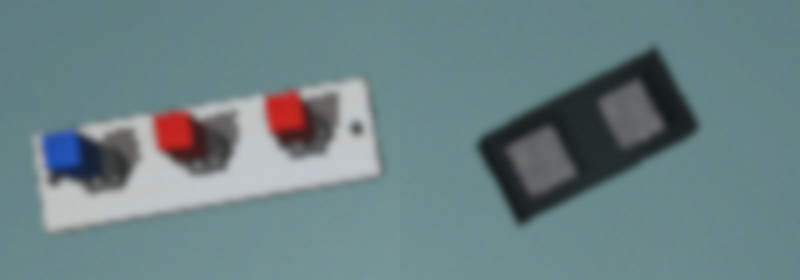

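The crop shows both red heads in the middle and right clips, blue on the left, and the two-well small block on the right. My choice is confirmed. I'll take the right red one first: rotate, then travel to hover.

Request:
{"name": "play_rows", "arguments": {"commands": [[0,0,0,0,0,6.78,-1],[0,0,0,0,0,6.78,-1],[0,0,0,0,0,6.78,-1],[0,0,0,0,0,6.78,-1],[0,0,0,0,0,6.78,-1],[0,0,0,0,0,6.78,-1],[0,0,0,0,0,6.78,-1],[0,0,0,0,0,6.78,-1]], "force": 40}}

```text
time_s: 0.77
ee_pos: [0.2276, 0.5005, 0.2051]
eef_rot: [-3.141, 0.001, 1.762]
force: [0.3, -0.7, -0.0]
grip_width: 0.0936
grip_force: 0.0
```

Request:
{"name": "play_rows", "arguments": {"commands": [[-0.0251,0.0109,0,0,0,0,-1],[-0.0251,0.0109,0,0,0,0,-1],[-0.0251,0.0109,0,0,0,0,-1],[-0.0251,0.0109,0,0,0,0,-1],[-0.0251,0.0109,0,0,0,0,-1],[-0.0251,0.0109,0,0,0,0,-1],[-0.0251,0.0109,0,0,0,0,-1],[-0.0251,0.0109,0,0,0,0,-1],[-0.0251,0.0109,0,0,0,0,-1],[-0.0251,0.0109,0,0,0,0,-1],[-0.0251,0.0109,0,0,0,0,-1],[-0.0251,0.0109,0,0,0,0,-1],[-0.0251,0.0109,0,0,0,0,-1],[-0.0251,0.0109,0,0,0,0,-1],[-0.0251,0.0109,0,0,0,0,-1],[-0.0251,0.0109,0,0,0,0,-1],[-0.0251,0.0109,0,0,0,0,-1],[-0.0251,0.0109,0,0,0,0,-1],[0,0,0,0,0,0,-1],[0,0,0,0,0,0,-1]]}}

```text
time_s: 2.43
ee_pos: [0.5088, 0.0953, 0.2049]
eef_rot: [-3.14, -0.0, 1.766]
force: [0.0, 0.5, 0.1]
grip_width: 0.0945
grip_force: 0.0
```

```bash
cat > w.py <<'E'
from h import *; import sys
from scipy.spatial.transform import Rotation as Ro
def delta(x,y,z,tag=""):
    o=ctrl.get_obs(); R=Ro.from_euler("xyz",o["eef_rot"]).as_matrix()
    print(tag,"tool delta",(R.T@(np.array([x,y,z])-o["ee_pos"])).round(4))
def st():
    o=ctrl.get_obs(); print("t",round(o["time_s"],2),"p",o["ee_pos"].round(4),"rpy",np.degrees(o["eef_rot"]).round(1),"F",o["force"].round(1),"w",round(o["grip_width"],4),"gf",round(o["grip_force"],1),"q6",o["qpos"][5].round(2))
E
python3 - <<'E'
from w import *
st(); delta(.508,.0955,.056)
M=cm("wrist"); i=ctrl.camera("wrist"); cv2.imwrite("pics/w1.png",i)
h=cv2.cvtColor(i,cv2.COLOR_BGR2HSV); m=cv2.inRange(h,(0,150,60),(6,255,255))|cv2.inRange(h,(174,150,60),(180,255,255))
for c in cv2.findContours(m,cv2.RETR_EXTERNAL,cv2.CHAIN_APPROX_NONE)[0]:
    if cv2.contourArea(c)>60:
        r=cv2.minAreaRect(c);print(cv2.boundingRect(c),r,ray(M,*r[0],.094).round(4))
print((-M[1].T@M[2]).round(3))
for p in[(.508,.0955,.094),(.4965,.1545,.094)]: print(proj(M,p).round(0))
E
```

```text
t 2.43 p [0.5088 0.0953 0.2049] rpy [-179.9   -0.   101.2] F [0.  0.5 0.1] w 0.0945 gf 0.0 q6 -0.08
 tool delta [ 0.0003 -0.0005  0.1489]
(249, 176, 19, 26) ((258.0, 188.5), (25.0, 18.0), 90.0) [0.5054 0.0996 0.094 ]
(248, 120, 20, 21) ((257.5, 130.0), (20.0, 19.0), 90.0) [0.4942 0.1542 0.094 ]
[0.494 0.167 0.383]
[260. 193.]
[260. 130.]
```

View pics/w1.png

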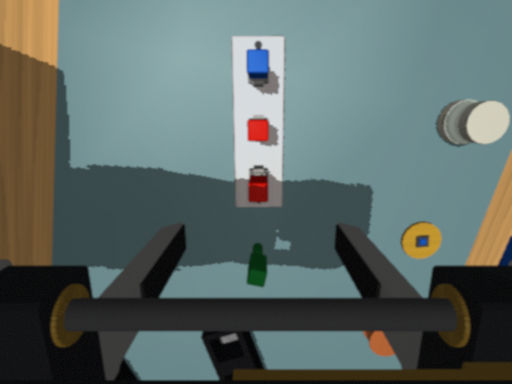

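The wrist view shows the right red head at (258,190) and the middle one at (258,130), aligned with the tool axes and within 2 mm of my estimate. Descending and gripping.

Request:
{"name": "play_rows", "arguments": {"commands": [[0,-0.0015,0.0149,0,0,0,-1],[0,0,0.0149,0,0,0,-1],[0,0,0.0149,0,0,0,-1],[0,0,0.0149,0,0,0,-1],[0,0,0.0149,0,0,0,-1],[0,0,0.0149,0,0,0,-1],[0,0,0.0149,0,0,0,-1],[0,0,0.0149,0,0,0,-1],[0,0,0.0149,0,0,0,-1],[0,0,0.0149,0,0,0,-1],[0,0,0,0,0,0,-1],[0,0,0,0,0,0,-1]]}}

```text
time_s: 3.48
ee_pos: [0.5066, 0.0966, 0.0564]
eef_rot: [-3.14, -0.0, 1.769]
force: [0.2, 0.1, 0.3]
grip_width: 0.0939
grip_force: 0.0
```

Request:
{"name": "play_rows", "arguments": {"commands": [[0,0,0,0,0,0,1],[0,0,0,0,0,0,1],[0,0,0,0,0,0,1],[0,0,0,0,0,0,1],[0,0,0,0,0,0,1],[0,0,0,0,0,0,1],[0,0,0,0,0,0,1],[0,0,0,0,0,0,1],[0,0,0,0,0,0,1],[0,0,0,0,0,0,1],[0,0,0,0,0,0,1],[0,0,0,0,0,0,1]], "force": 50}}

```text
time_s: 4.48
ee_pos: [0.5072, 0.0958, 0.0564]
eef_rot: [-3.142, -0.0, 1.768]
force: [-0.5, 0.6, -1.0]
grip_width: 0.0198
grip_force: 50.0
```

Request:
{"name": "play_rows", "arguments": {"commands": [[0,0,-0.003,0,0,0,1],[0,0,-0.003,0,0,0,1],[0,0,-0.003,0,0,0,1],[0,0,-0.004,0,0,0,1],[0,0,-0.005,0,0,0,1],[0,0,-0.006,0,0,0,1],[0,0,-0.006,0,0,0,1],[0,0,-0.01,0,0,0,1],[0,0,-0.01,0,0,0,1],[0,0,-0.01,0,0,0,1],[0,0,-0.01,0,0,0,1],[0,0,-0.01,0,0,0,1],[0,0,-0.01,0,0,0,1],[0,0,-0.01,0,0,0,1],[0,0,-0.01,0,0,0,1],[0,0,-0.01,0,0,0,1],[0,0,0,0,0,0,1],[0,0,0,0,0,0,1]]}}

```text
time_s: 5.98
ee_pos: [0.5073, 0.0958, 0.1768]
eef_rot: [3.141, 0.0, 1.768]
force: [0.7, -0.8, 0.3]
grip_width: 0.0195
grip_force: 50.0
```

Run:
```python
from w import *
st()
a=ctrl.camera("side");b=ctrl.camera("wrist");M=cm("wrist")
cv2.imwrite("pics/s2.png",np.hstack([cv2.resize(a[100:330,140:400],(430,380)),cv2.resize(b,(370,278),interpolation=3)] if 0 else [cv2.resize(a[60:330,140:400],(400,415)),cv2.resize(b,(400,415))]))
```

```text
t 5.98 p [0.5073 0.0958 0.1768] rpy [180.    0.  101.3] F [ 0.7 -0.8  0.3] w 0.0195 gf 50.0 q6 -0.08
```

View pics/s2.png

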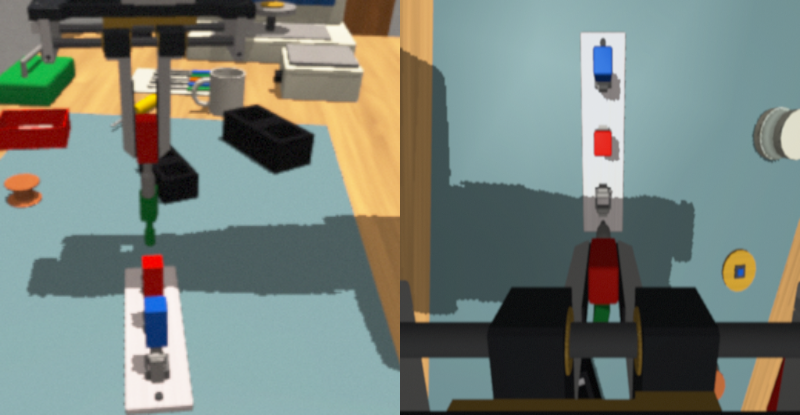

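The picture shows the red insert in the fingers at (145,135), with the right clip empty and the middle red and blue still clipped. Carrying it to the far well.

Request:
{"name": "play_rows", "arguments": {"commands": [[-0.0236,-0.0023,0,0,0,0,1],[-0.0236,-0.0023,0,0,0,0,1],[-0.0236,-0.0023,0,0,0,0,1],[-0.0236,-0.0023,0,0,0,0,1],[-0.0236,-0.0023,0,0,0,0,1],[-0.0236,-0.0023,0,0,0,0,1],[-0.0236,-0.0023,0,0,0,0,1],[-0.0236,-0.0023,0,0,0,0,1],[-0.0236,-0.0023,0,0,0,0,1],[-0.0236,-0.0023,0,0,0,0,1],[-0.0236,-0.0023,0,0,0,0,1],[-0.0236,-0.0023,0,0,0,0,1],[0,0,0,0,0,-5.9,1],[0,0,0,0,0,-5.9,1],[0,0,0,0,0,-5.9,1],[0,0,0,0,0,0,1],[0,0,0,0,0,0,1]]}}

```text
time_s: 7.5
ee_pos: [0.5354, -0.1872, 0.1759]
eef_rot: [-3.141, -0.001, 2.074]
force: [-0.1, 0.6, -0.2]
grip_width: 0.02
grip_force: 50.0
```

Run:
```python
from w import *
st(); delta(.5363,-.1873,.052)
M=cm("wrist"); b=ctrl.camera("wrist")
C=np.array([.522,-.161]);th=np.radians(28.9);ex=np.array([np.cos(th),np.sin(th)]);ey=np.array([-ex[1],ex[0]])
for s in(-1,1):
    q=[proj(M,[*(C+ex*a*.019+ey*(s*.03+c*.019)),.04]) for a,c in((1,1),(1,-1),(-1,-1),(-1,1))]
    cv2.polylines(b,[np.int32(q)],True,(0,255,0),1)
cv2.imwrite("pics/w3.png",b)
```

```text
t 7.5 p [ 0.5354 -0.1872  0.1759] rpy [-180.    -0.   118.8] F [-0.1  0.6 -0.2] w 0.02 gf 50.0 q6 -0.9
 tool delta [-0.0006  0.0008  0.1239]
```

View pics/w3.png

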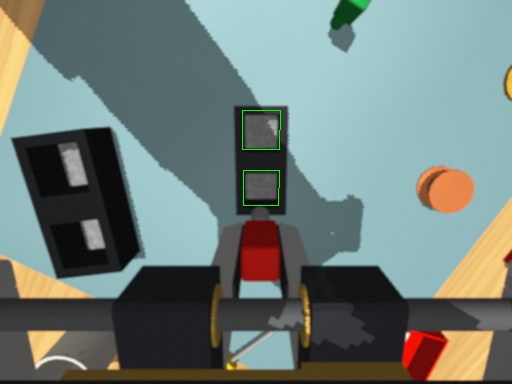

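The drawn well outlines fall on the real wells at (261,130) and (261,187), and the insert sits over the far well. Lowering it.

Request:
{"name": "play_rows", "arguments": {"commands": [[0,0.0008,0.012,0,0,0,1],[0,0,0.012,0,0,0,1],[0,0,0.012,0,0,0,1],[0,0,0.012,0,0,0,1],[0,0,0.012,0,0,0,1],[0,0,0.012,0,0,0,1],[0,0,0.012,0,0,0,1],[0,0,0.012,0,0,0,1],[0,0,0.012,0,0,0,1],[0,0,0.008,0,0,0,1],[0,0,0.004,0,0,0,1],[0,0,0.002,0,0,0,1],[0,0,0.001,0,0,0,1],[0,0,0,0,0,0,1],[0,0,0,0,0,0,1]]}}

```text
time_s: 8.8
ee_pos: [0.5366, -0.1871, 0.054]
eef_rot: [3.141, 0.001, 2.077]
force: [-0.8, 1.0, 0.1]
grip_width: 0.0199
grip_force: 50.0
```

Request:
{"name": "play_rows", "arguments": {"commands": [[0,0,0.001,0,0,0,1],[0,0,0.001,0,0,0,1],[0,0,0.0008,0,0,0,1],[0,0,0,0,0,0,1],[0,0,0,0,0,0,1]]}}

```text
time_s: 9.22
ee_pos: [0.5363, -0.1869, 0.0506]
eef_rot: [-3.142, 0.0, 2.077]
force: [0.4, 0.5, -1.6]
grip_width: 0.0198
grip_force: 50.0
```

Request:
{"name": "play_rows", "arguments": {"commands": [[0,0,0,0,0,0,0.3],[0,0,0,0,0,0,0.3],[0,0,0,0,0,0,0],[0,0,0,0,0,0,0],[0,0,0,0,0,0,0],[0,0,0,0,0,0,0],[0,0,0,0,0,0,0]]}}

```text
time_s: 9.8
ee_pos: [0.5363, -0.1869, 0.0507]
eef_rot: [3.142, 0.0, 2.077]
force: [1.0, 0.4, -0.1]
grip_width: 0.0471
grip_force: 0.0
```

Request:
{"name": "play_rows", "arguments": {"commands": [[0,0,-0.006,0,0,0,0],[0,0,-0.01,0,0,0,0],[0,0,-0.015,0,0,0,0],[0,0,-0.02,0,0,0,0],[0,0,-0.02,0,0,0,-1],[0,0,-0.02,0,0,0,-1],[0,0,-0.02,0,0,0,-1],[0,0,-0.02,0,0,0,-1],[0,0,-0.02,0,0,0,-1],[0,0,0,0,0,5.9,-1],[0,0,0,0,0,5.9,-1],[0,0,0,0,0,5.9,-1],[0,0,0,0,0,0,-1],[0,0,0,0,0,0,-1]]}}

```text
time_s: 10.97
ee_pos: [0.5363, -0.187, 0.2024]
eef_rot: [3.141, 0.001, 1.771]
force: [-0.6, 0.6, -0.5]
grip_width: 0.0942
grip_force: 0.0
```

Run:
```python
from w import *
st(); delta(.4957,.1546,.2)
a=ctrl.camera("top"); s=ctrl.camera("side")
cv2.imwrite("pics/t4.png",np.hstack([cv2.resize(a[120:220,120:360],(480,200),interpolation=2)[:, :480],cv2.resize(s[120:220,200:360],(320,200),interpolation=2)]))
```

```text
t 10.97 p [ 0.5363 -0.187   0.2024] rpy [180.    0.  101.5] F [-0.6  0.6 -0.5] w 0.0942 gf 0.0 q6 -0.6
 tool delta [0.3428 0.0282 0.0023]
```

View pics/t4.png

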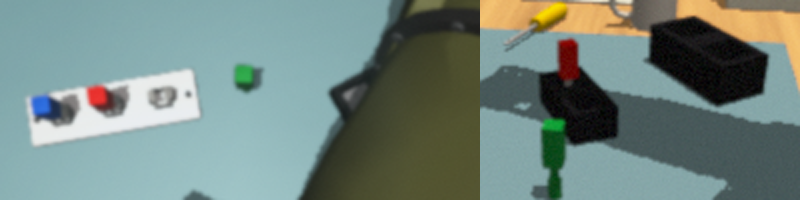

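The first insert stands upright in its well (red at (568,60)), with the middle red and blue still clipped. Moving to the middle red.

Request:
{"name": "play_rows", "arguments": {"commands": [[0.0245,0.002,0,0,0,0,-1],[0.0245,0.002,0,0,0,0,-1],[0.0245,0.002,0,0,0,0,-1],[0.0245,0.002,0,0,0,0,-1],[0.0245,0.002,0,0,0,0,-1],[0.0245,0.002,0,0,0,0,-1],[0.0245,0.002,0,0,0,0,-1],[0.0245,0.002,0,0,0,0,-1],[0.0245,0.002,0,0,0,0,-1],[0.0245,0.002,0,0,0,0,-1],[0.0245,0.002,0,0,0,0,-1],[0.0245,0.002,0,0,0,0,-1],[0.0245,0.002,0,0,0,0,-1],[0.0245,0.002,0,0,0,0,-1],[0,0,0,0,0,0,-1],[0,0,0,0,0,0,-1]]}}

```text
time_s: 12.4
ee_pos: [0.4963, 0.1556, 0.2017]
eef_rot: [-3.142, 0.0, 1.772]
force: [-0.7, -0.5, -0.1]
grip_width: 0.0943
grip_force: 0.0
```

```bash
python3 -c "
from w import *
st(); delta(.4957,.1546,.0562)"
```

```text
t 12.4 p [0.4963 0.1556 0.2017] rpy [-180.     0.   101.5] F [-0.7 -0.5 -0.1] w 0.0943 gf 0.0 q6 0.03
 tool delta [-0.0008 -0.0008  0.1455]
```

Request:
{"name": "play_rows", "arguments": {"commands": [[-0.0008,-0.0008,0.0145,0,0,0.2,-1],[0,0,0.0145,0,0,0,-1],[0,0,0.0145,0,0,0,-1],[0,0,0.0145,0,0,0,-1],[0,0,0.0145,0,0,0,-1],[0,0,0.0145,0,0,0,-1],[0,0,0.0145,0,0,0,-1],[0,0,0.0145,0,0,0,-1],[0,0,0.0145,0,0,0,-1],[0,0,0.0145,0,0,0,-1],[0,0,0,0,0,0,-1],[0,0,0,0,0,0,-1]]}}

```text
time_s: 13.4
ee_pos: [0.4959, 0.1531, 0.0566]
eef_rot: [-3.141, 0.0, 1.765]
force: [-0.5, -0.4, -0.1]
grip_width: 0.094
grip_force: 0.0
```

Request:
{"name": "play_rows", "arguments": {"commands": [[0,0,0,0,0,0,1],[0,0,0,0,0,0,1],[0,0,0,0,0,0,1],[0,0,0,0,0,0,1],[0,0,0,0,0,0,1],[0,0,0,0,0,0,1],[0,0,0,0,0,0,1],[0,0,0,0,0,0,1],[0,0,0,0,0,0,1],[0,0,0,0,0,0,1],[0,0,0,0,0,0,1],[0,0,0,0,0,0,1]], "force": 50}}

```text
time_s: 14.4
ee_pos: [0.4959, 0.154, 0.0566]
eef_rot: [-3.142, 0.0, 1.765]
force: [0.3, -0.3, -0.9]
grip_width: 0.0196
grip_force: 50.0
```

Request:
{"name": "play_rows", "arguments": {"commands": [[0,0,-0.003,0,0,0,1],[0,0,-0.003,0,0,0,1],[0,0,-0.003,0,0,0,1],[0,0,-0.004,0,0,0,1],[0,0,-0.005,0,0,0,1],[0,0,-0.006,0,0,0,1],[0,0,-0.006,0,0,0,1],[0,0,-0.01,0,0,0,1],[0,0,-0.01,0,0,0,1],[0,0,-0.01,0,0,0,1],[0,0,-0.01,0,0,0,1],[0,0,-0.01,0,0,0,1],[0,0,-0.01,0,0,0,1],[0,0,-0.01,0,0,0,1],[0,0,-0.01,0,0,0,1],[0,0,-0.01,0,0,0,1],[0,0,0,0,0,0,1],[0,0,0,0,0,0,1]]}}

```text
time_s: 15.9
ee_pos: [0.496, 0.154, 0.177]
eef_rot: [3.141, -0.0, 1.765]
force: [0.6, -0.2, -0.6]
grip_width: 0.0195
grip_force: 50.0
```

```bash
python3 -c "
from w import *
st(); delta(.5075,-.135,.1768)"
```

```text
t 15.9 p [0.496 0.154 0.177] rpy [180.   -0.  101.1] F [ 0.6 -0.2 -0.6] w 0.0195 gf 50.0 q6 0.04
 tool delta [-2.858e-01 -4.440e-02  2.000e-04]
```

Request:
{"name": "play_rows", "arguments": {"commands": [[-0.0238,-0.0037,0,0,0,0,1],[-0.0238,-0.0037,0,0,0,0,1],[-0.0238,-0.0037,0,0,0,0,1],[-0.0238,-0.0037,0,0,0,0,1],[-0.0238,-0.0037,0,0,0,0,1],[-0.0238,-0.0037,0,0,0,0,1],[-0.0238,-0.0037,0,0,0,0,1],[-0.0238,-0.0037,0,0,0,0,1],[-0.0238,-0.0037,0,0,0,0,1],[-0.0238,-0.0037,0,0,0,0,1],[-0.0238,-0.0037,0,0,0,0,1],[-0.0238,-0.0037,0,0,0,0,1],[0,0,0,0,0,-5.9,1],[0,0,0,0,0,-5.9,1],[0,0,0,0,0,-5.9,1],[0,0,0,0,0,0,1],[0,0,0,0,0,0,1]]}}

```text
time_s: 17.32
ee_pos: [0.5072, -0.1348, 0.1761]
eef_rot: [-3.141, -0.001, 2.07]
force: [0.3, 0.1, 0.1]
grip_width: 0.0198
grip_force: 50.0
```

Run:
```python
from w import *
st(); delta(.5075,-.135,.051)
cv2.imwrite("pics/w5.png",np.hstack([cv2.resize(ctrl.camera("side")[60:260,160:420],(400,308)),cv2.resize(ctrl.camera("wrist"),(400,308))]))
```

```text
t 17.32 p [ 0.5072 -0.1348  0.1761] rpy [-180.    -0.   118.6] F [0.3 0.1 0.1] w 0.0198 gf 50.0 q6 -0.83
 tool delta [-0.0004  0.0003  0.1251]
```

View pics/w5.png

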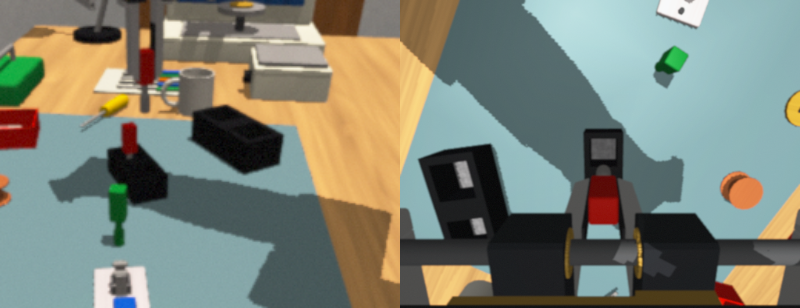

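The second insert (side (146,65)) is held above the near well, which shows in the wrist view at (603,150) with the same offset as before. The first still stands at (130,138). Lowering the second.

Request:
{"name": "play_rows", "arguments": {"commands": [[0,0,0.012,0,0,0,1],[0,0,0.012,0,0,0,1],[0,0,0.012,0,0,0,1],[0,0,0.012,0,0,0,1],[0,0,0.012,0,0,0,1],[0,0,0.012,0,0,0,1],[0,0,0.012,0,0,0,1],[0,0,0.012,0,0,0,1],[0,0,0.012,0,0,0,1],[0,0,0.008,0,0,0,1],[0,0,0.004,0,0,0,1],[0,0,0.002,0,0,0,1],[0,0,0.001,0,0,0,1],[0,0,0.001,0,0,0,1],[0,0,0.001,0,0,0,1],[0,0,0,0,0,0,1],[0,0,0,0,0,0,1]]}}

```text
time_s: 18.83
ee_pos: [0.5074, -0.1349, 0.0519]
eef_rot: [3.141, 0.0, 2.073]
force: [-0.0, 0.8, -0.5]
grip_width: 0.02
grip_force: 50.0
```

Request:
{"name": "play_rows", "arguments": {"commands": [[0,0,0.001,0,0,0,1],[0,0,0,0,0,0,1],[0,0,0,0,0,0,1]]}}

```text
time_s: 19.08
ee_pos: [0.5074, -0.1348, 0.0507]
eef_rot: [3.142, 0.0, 2.074]
force: [-0.3, -0.4, -0.3]
grip_width: 0.0198
grip_force: 50.0
```

Request:
{"name": "play_rows", "arguments": {"commands": [[0,0,0,0,0,0,0.3],[0,0,0,0,0,0,0.3],[0,0,0,0,0,0,0],[0,0,0,0,0,0,0],[0,0,0,0,0,0,0],[0,0,0,0,0,0,0],[0,0,0,0,0,0,0]]}}

```text
time_s: 19.67
ee_pos: [0.5074, -0.1348, 0.0507]
eef_rot: [3.142, 0.0, 2.074]
force: [0.1, 0.1, -0.2]
grip_width: 0.0468
grip_force: 0.0
```

Request:
{"name": "play_rows", "arguments": {"commands": [[0,0,-0.006,0,0,0,0],[0,0,-0.01,0,0,0,0],[0,0,-0.015,0,0,0,0],[0,0,-0.02,0,0,0,0],[0,0,-0.02,0,0,0,0],[0,0,-0.02,0,0,0,0],[0,0,-0.02,0,0,0,0],[0,0,-0.02,0,0,0,0],[0,0,-0.02,0,0,0,0],[0.02,0,0,0,0,0,0],[0.03,0,0,0,0,0,0],[0.03,0,0,0,0,0,0],[0.03,0,0,0,0,0,0],[0.02,0,0,0,0,0,0],[0,0,0,0,0,0,0],[0,0,0,0,0,0,0]]}}

```text
time_s: 21.0
ee_pos: [0.4447, -0.0205, 0.2028]
eef_rot: [3.14, 0.001, 2.075]
force: [-0.4, 0.8, -0.4]
grip_width: 0.0469
grip_force: 0.0
```

Run:
```python
from w import *
st()
cv2.imwrite("pics/f6.png",np.hstack([cv2.resize(ctrl.camera("side")[100:300,160:420],(400,308)),cv2.resize(ctrl.camera("top")[100:254,120:360],(400,308))]))
```

```text
t 21.0 p [ 0.4447 -0.0205  0.2028] rpy [1.799e+02 1.000e-01 1.189e+02] F [-0.4  0.8 -0.4] w 0.0469 gf 0.0 q6 -0.63
```

View pics/f6.png

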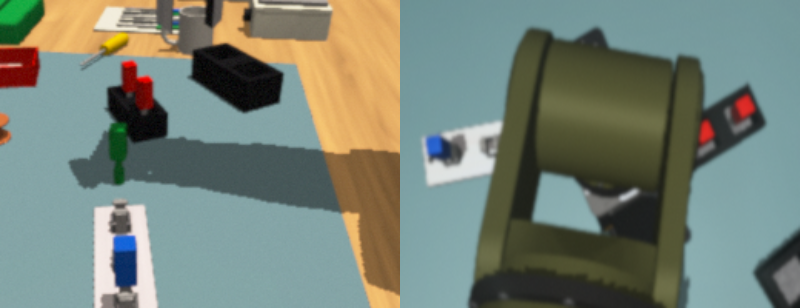

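Both red inserts stand upright in their own wells (side (128,78) and (145,92)), and blue is still clipped at (125,260). The robot is clear, so I'll hand in.

```bash
python3 -c "
from h import *
print(ctrl.hand_in())"
```

```text
the job is handed in; nothing more can be done
None
```

Both red inserts now stand upright in their own wells of the smaller black block, moved one at a time; the blue one is still clipped in the strip, and I handed the job in at about 21 s.

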